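# Hang the rinsed mosaic tiles over the drip dish

## Robot

A 7-joint arm with a two-finger parallel gripper is mounted at the origin on the work surface. World frame = base frame: x ahead of the robot, y to its left, z up, the work surface at z = 0. Lengths are in mm, angles in degrees, forces in N, time in s.
With the tool pointing down it reaches from about 425 to 1025 mm from the base axis. Payload 3.6 kg.
Tool frame: the origin (TCP) lies where the fingers leave the gripper's body, on its centre line; the fingertips stand 73 mm ahead of it and the grasp point (between the pads) lies 54 mm ahead of it; z points along the fingers, x is the direction in which the jaws open and shut, and the axes are right-handed (so a half turn about z gives the same grasp; the last joint's range is limited). The gripper opens to 85 mm and grips with 20 to 120 N. Pads are 22 mm wide; open, the fingers measure 114 mm over their backs; the gripper's body (76 mm by 85 mm) begins 54 mm behind the grasp point. The pads swing forward as they close: fully open they stand 13 mm farther back than shut.
Start: joints at [71.19, 33.873, 2.773, 92.16, -1.908, 54.013, -1.931], TCP at [168.673, -705.109, 303.902] pointing down, gripper open.
Joint ranges: [-153.93, 153.93], [-27.13, 128.08], [-72.61, 78.16], [10.71, 143.7], [-87.88, 267.88], [4.46, 118.87], [-176.78, 176.78]. Speed limits (degrees/s): [147.25, 147.25, 180, 180, 180, 180, 180].

## Interface

Orientations are given as a 3x3 rotation matrix whose columns are the frame's x, y, z axes.
In Python, from cell import get_state, camera, camera_params, hand_in gives the robot as it stands.
- The arm moves only by the tool jog_arm, never from a script. Its argument "rows" is a list of rows, each a list of 2 entries, a list of its own where there are three numbers: the shift along the tool's x, y, z in mm, then the turn about the tool's z in rad. In form: [[[tx, ty, tz], turn], ...]. A call has 1 to 10 rows; each row is the pose to reach, as a shift and turn from the pose commanded when the call began, along the tool's axes at that moment; what a row does not reach only later rows make up. A row lasts 1/8 s, in which the tool goes at most 62.5 mm and 10.7 degrees, less where a joint would pass 70% of its speed; a pose out of reach is approached as far as the arm can. A call with a gripper value outside its range is refused whole. "gripper" is the gripper command: -1 is shut, 1 is fully open, values between are in proportion, set as the call begins (left out, the last holds). The fingers move at their own pace and stop on an object; "grip_force" is the grip in N (left out, the last holds). Time passes only in rows, so rows that repeat a pose let the fingers close. It gives the time, the measured TCP pose, the force and the opening at its end, in the units of the state.
- get_state(): the state, without advancing time (a new reading comes with each control period).
- camera(name): name is "scene" or "side" or "wrist"; returns the picture (384x512x3 uint8, red, green, blue); there is no depth.
- camera_params(name): a dict with "mtx" (3x3 intrinsics, pixels), "R" (3x3) and "t" (3): a world point X has camera coordinates R X + t. Camera axes: x right, y down, z forward; pixel columns grow to the right and rows downward; lengths in mm; the calibration is good to about 2 mm. A picture is of the moment at which its call begins: read the wrist's pose just before it. camera_params takes no time and is no camera call; for the wrist camera it gives the pose at the moment of the call.
- hand_in(): hands the job in, once; it reports no verdict.
The state is a dict: "t": time; "qpos": joint angles; "dq": joint speeds; "joint_efforts": joint torques, N m; "ee_pos": TCP position; "orientation": TCP orientation; "ft_force": force on the tool from outside, world axes, zero at the start; "moment": the same for the moment, N m; "opening": finger opening in mm.
Only numpy, scipy, OpenCV 4.12 (cv2) and the standard library are available. Lean on these libraries where they do the work, as an engineer would, in place of code of your own. Each camera call takes 0.05 s, during which the arm holds its last target.

## Task

The metal basket of freshly rinsed mosaic tiles hangs on one of the hook stands. Lift it off its hook and carry it, keeping it level and without setting it down or bumping it against the spare stand, to the stand that has the round white drip dish as its foot; gently hang it on that hook by its crossbar, let go and leave it hanging still and level.

Things in the scene. Friction and masses are not known exactly. Their poses are not given: they have to be found in the camera images.
- basket: slotted aluminium basket with tiles, 0.25-0.4 kg. Body 76 (x) x 110 (y) x 45 mm; origin: centre of underside, z up. Flat uprights at y=+-50 carry a flat crossbar along y, 16 wide, 8 thick, underside at z=130. On its middle a wooden grip 20 x 20 mm, z=138 to 182: hold it here, from above. Crossbar starts resting across the start hook's arm, basket underside 45 mm above table
- start_stand: steel hook stand where the basket starts; fixed. Foot: dark 160 x 120 mm plate, 8 thick. Origin on the table under the hook's seat, z up. Post 14 x 24 mm at x=+69. From its top a flat level arm 32 wide (y), 6 thick, top at z=175, runs towards -x (open end, roughly facing the robot) to an upturned lip at x=-30 to -36, lip top z=189: lift the crossbar over it
- drip_stand: stand to hang the basket on: same post, arm, lip, sizes, origin and axes as start_stand, but its foot is a round white dish 180 mm across, rim 14 mm high, centred on the origin. Arm top 175, lip top 189 mm above the table; hook opens towards own -x
- spare_stand: empty spare stand, not to be used, fixed: the same as start_stand in every size, with the same dark rectangular foot. Arm top 175, lip top 189 mm above the table
There are look-alikes about, which are no part of the job. What is shaped like the basket but orange is not meant.

How it is judged:
By the outcome, as a careful person would: the job done as asked, in the order asked, and still so for the second after the job is handed in, with the robot touching nothing.
It also fails if it takes over 48 s, if anything falls off the work surface, if the arm or the gripper's body presses on something with over 40 N, if the wrist force passes 120 N, or if a joint passes its speed limit or range.

## Working session

There is one attempt and no reset: what is moved stays moved. The work goes in short steps, Python scripts to look and compute and a tool call to move; the robot and the scene stay as the last step left them, time stands still between calls to the robot, and variables do not carry over. Pictures are saved under pics/ and viewed, and the job is handed in when it is done.

Besides the shell and the picture viewer there is one more tool, called after ">>>" by a JSON object that holds its "api" and its "payload", one argument or row to a line. jog_arm: Moves the arm, as the interface text tells. Its arguments: {"type":"object","properties":{"rows":{"type":"array"},"gripper":{"type":"number"},"grip_force":{"type":"number"}},"required":["rows"]}

```bash
mkdir -p pics; ls
python3 - <<'E'
from cell import *
import cv2
s=get_state();print(s)
for n in ["scene","side","wrist"]:
    im=camera(n);cv2.imwrite(f"pics/{n}0.png",im[:,:,::-1]);p=camera_params(n);print(n,p)
E
```

```text
pics
{'t': 0.0, 'qpos': array([71.19041566, 33.92506015,  2.7673612 , 92.23808344, -1.90641118,
       54.01345883, -1.93309462]), 'dq': array([-0.06073179,  0.01029483, -0.00358122,  0.11705853, -0.04306391,
        0.0481352 ,  0.03543341]), 'joint_efforts': array([ 2.48670194e-04, -5.48695922e+01,  1.54671304e+00, -1.98124820e+01,
        9.40986763e-03,  8.77456478e-03, -6.10784213e-06]), 'ee_pos': array([ 168.51286569, -704.44096253,  302.73822161]), 'orientation': array([[ 2.32692370e-01, -9.72550156e-01, -6.73982989e-04],
       [-9.72547733e-01, -2.32693298e-01,  2.17612897e-03],
       [-2.27322589e-03,  1.49112022e-04, -9.99997405e-01]]), 'ft_force': array([0.0397622 , 0.15032595, 0.71346343]), 'moment': array([-0.04380904, -0.03311649,  0.06826528]), 'opening': 85.13575492713082}
scene {'mtx': array([[356.56773639,   0.        , 254.88966656],
       [  0.        , 356.56773639, 194.75118217],
       [  0.        ,   0.        ,   1.        ]]), 'R': array([[-0.66941792,  0.7426849 ,  0.01728573],
       [ 0.42975556,  0.40612948, -0.80645459],
       [-0.60596189, -0.53242651, -0.59104331]]), 't': array([ 331.3780209 , -155.94252293, 1177.69859174])}
side {'mtx': array([[375.05332822,   0.        , 258.69506026],
       [  0.        , 375.05332822, 189.212836  ],
       [  0.        ,   0.        ,   1.        ]]), 'R': array([[-0.98145879, -0.19151066, -0.00789329],
       [-0.14343367,  0.76114269, -0.63252556],
       [ 0.12714331, -0.61966561, -0.77449927]]), 't': array([481.32137882, 100.39748171, 742.3359381 ])}
wrist {'mtx': array([[320.77188328,   0.        , 252.03476774],
       [  0.        , 320.77188328, 193.70152026],
       [  0.        ,   0.        ,   1.        ]]), 'R': array([[ 0.23264507, -0.97255689, -0.00306152],
       [-0.92706283, -0.22271181,  0.30158573],
       [-0.29399111, -0.06732421, -0.95343415]]), 't': array([-723.94314447,  -39.66789999,  381.05773556])}
```

View pics/scene0.png

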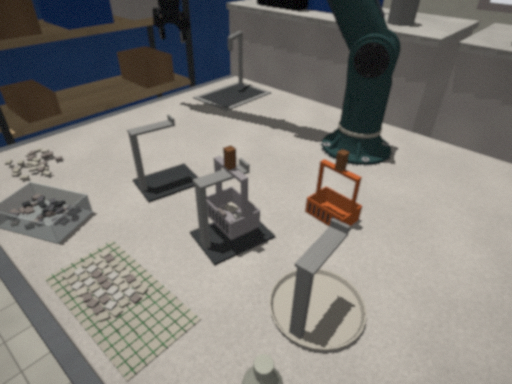

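View pics/side0.png

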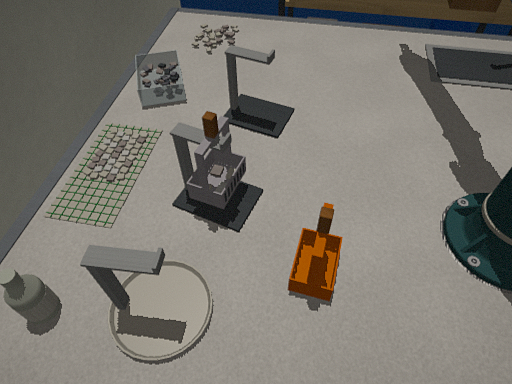

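View pics/wrist0.png

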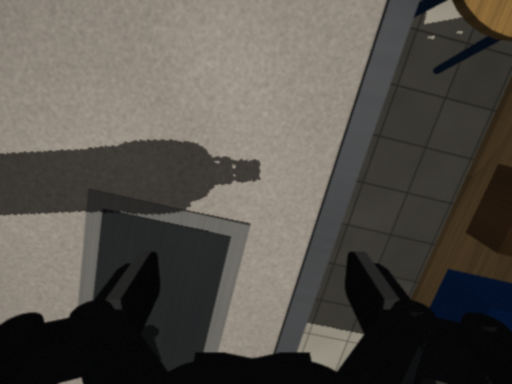

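The pictures show these candidates:
- **Basket:** the grey basket has its grip at scene (230,158) and side (210,122). It hangs on a dark-footed stand.
- **Decoy:** the orange basket is at scene (333,200) and is not meant.
- **Spare stand:** it stands empty with a dark foot at scene (155,160).
- **Target:** the stand with the white round dish is at scene (318,305) and side (160,310).
- **Other:** there is a tray with a pole at scene (235,90).

Next I'll take enlarged crops to measure.

Run:
```python
import cv2
a=cv2.imread('pics/scene0.png');b=cv2.imread('pics/side0.png')
def crop(im,x,y,w,h,k,n): cv2.imwrite(n,cv2.resize(im[y:y+h,x:x+w],None,fx=k,fy=k,interpolation=cv2.INTER_CUBIC))
crop(a,120,105,160,120,5,'pics/c1.png')
crop(a,180,130,100,100,6,'pics/c1b.png')
crop(a,250,210,130,150,4,'pics/c2.png')
crop(b,150,40,160,120,5,'pics/c3.png')
crop(b,150,110,130,120,5,'pics/c3b.png')
crop(b,70,230,160,140,4,'pics/c4.png')
```

```text
(no output)
```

View pics/c1.png

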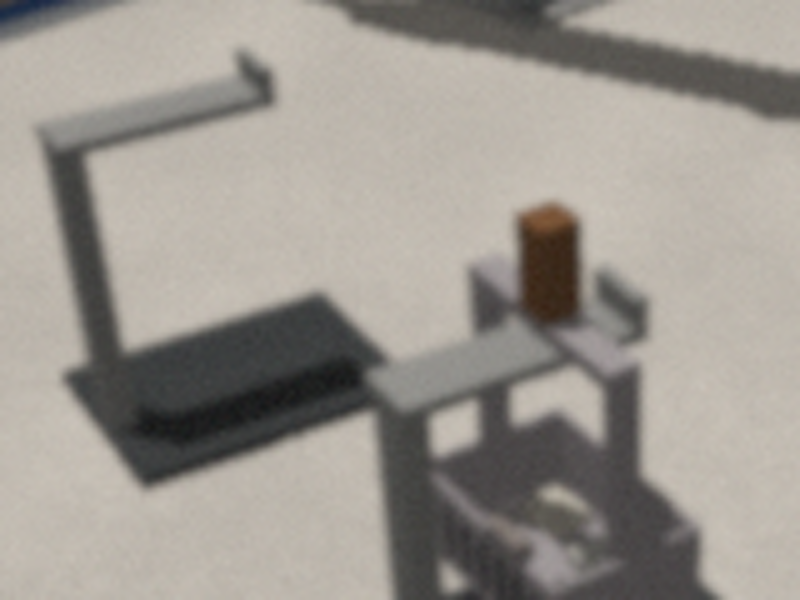

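View pics/c2.png

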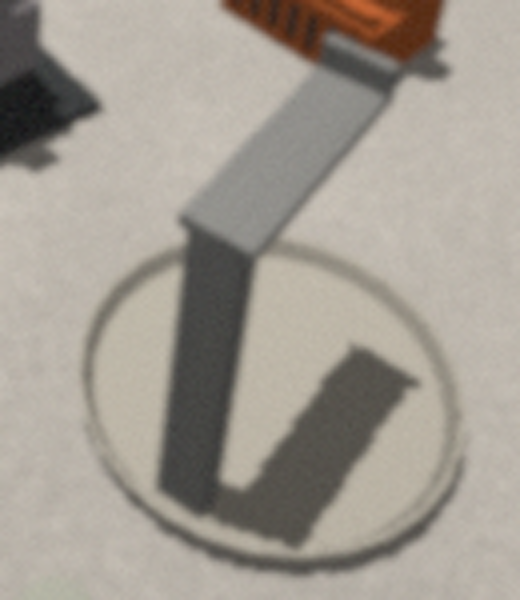

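View pics/c3.png

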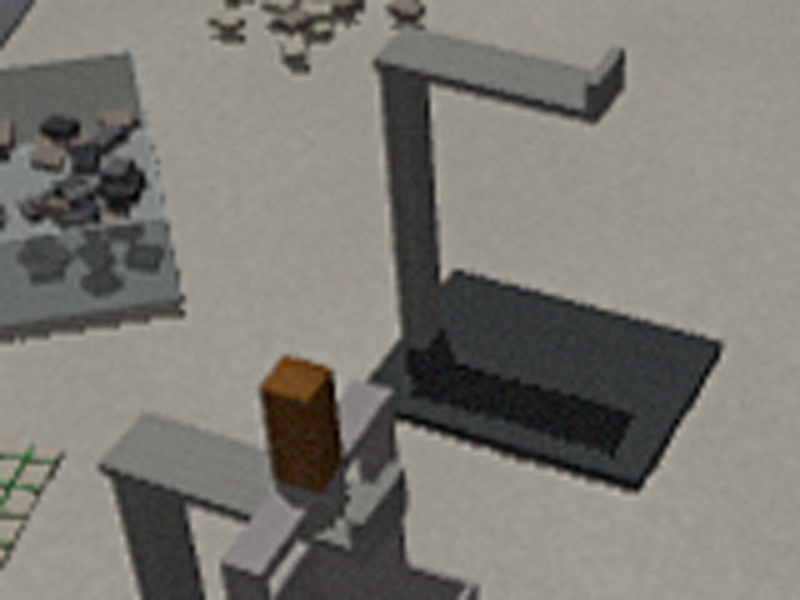

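View pics/c3b.png

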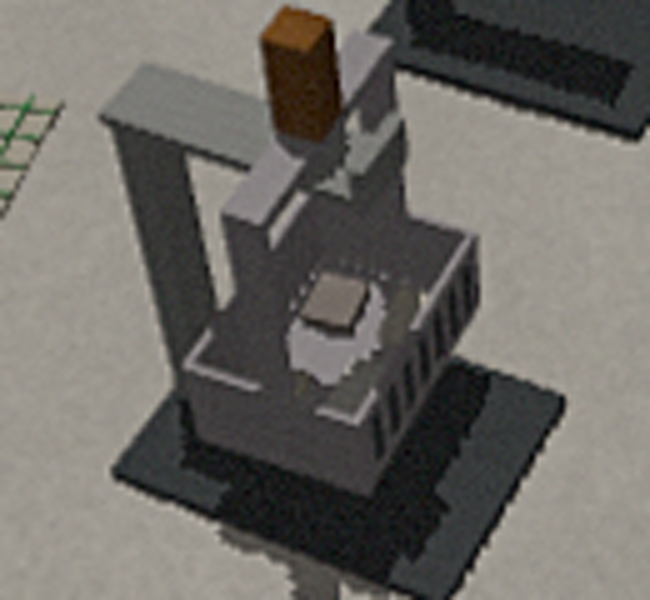

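View pics/c4.png

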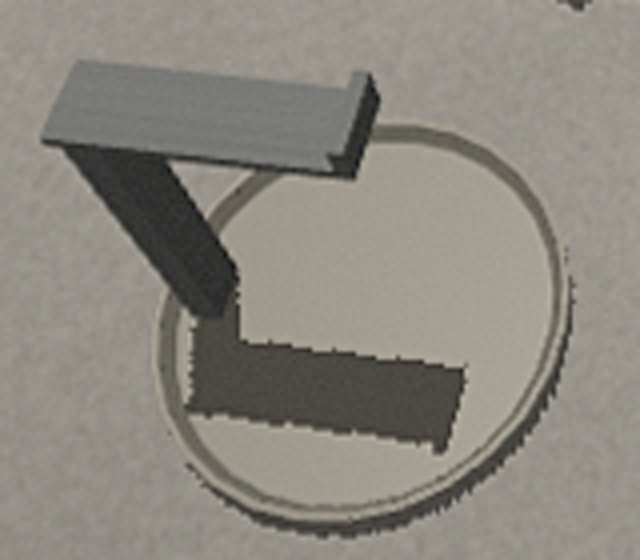

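View pics/c1b.png

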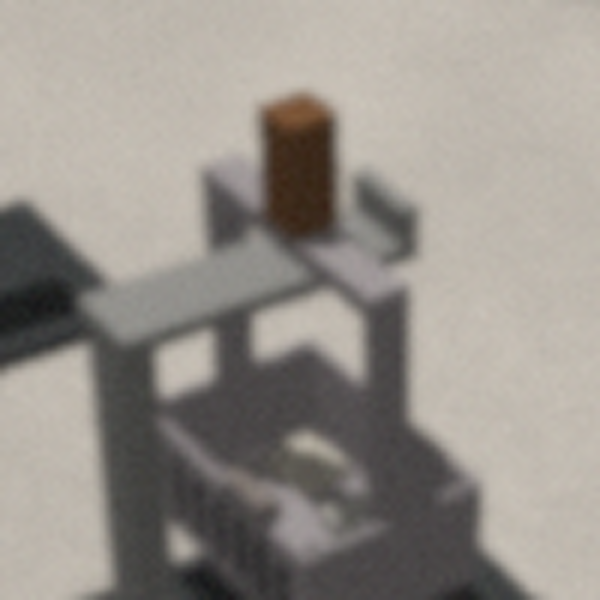

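```bash
cat > h.py <<'E'
import numpy as np,cv2
from scipy.optimize import least_squares
from cell import *
def proj(n,X,P=None):
    p=P or camera_params(n);c=np.atleast_2d(X)@p['R'].T+p['t'];c=c@p['mtx'].T;return c[:,:2]/c[:,2:]
def W(v,L):
    L=np.atleast_2d(np.array(L,float));a=v[2];c,s=np.cos(a),np.sin(a)
    return np.c_[v[0]+c*L[:,0]-s*L[:,1],v[1]+s*L[:,0]+c*L[:,1],L[:,2]]
def fit(obs,x0):  # obs: list (cam,local,pix)
    f=lambda v:np.concatenate([(proj(n,W(v,l))-p).ravel() for n,l,p in obs])
    r=least_squares(f,x0,loss='soft_l1',f_scale=1.5);return r.x,f(r.x).reshape(-1,2)
E
cat > m.py <<'E'
from h import *
o=lambda p,off,k:(np.array(p)+.5)/k+off-.5
s2=lambda *p:o(p,(250,210),4); d4=lambda *p:o(p,(70,230),4)
s1=lambda *p:o(p,(120,105),5); d3=lambda *p:o(p,(150,40),5)
B=lambda s:(76,16*s,175);LO=lambda s:(-36,16*s,189);LI=lambda s:(-30,16*s,175);LB=lambda s:(-36,16*s,169)
S,D='scene','side'
obs={'drip':[(S,B(-1),s2(182,218)),(S,B(1),s2(252,255)),(S,LO(-1),s2(332,28)),(S,LO(1),s2(408,68)),(S,LI(-1),s2(320,65)),(S,LI(1),s2(388,100)),
 (D,B(1),d4(42,142)),(D,B(-1),d4(78,60)),(D,LB(1),d4(355,178)),(D,LO(-1),d4(376,75))],
'start':[(S,B(-1),s1(365,378)),(S,B(1),s1(403,415)),(S,LO(-1),s1(605,265)),(S,LO(1),s1(648,298)),(D,B(1),d3(100,467)),(D,B(-1),d3(148,413)),(D,LO(-1),d3(405,470))],
'spare':[(S,B(-1),s1(38,130)),(S,B(1),s1(60,152)),(S,LO(-1),s1(238,48)),(S,LO(1),s1(272,75)),(D,B(1),d3(376,65)),(D,B(-1),d3(403,30)),(D,LO(-1),d3(624,46)),(D,LB(1),d3(597,122))],
'basket':[(S,(0,0,227),s1(548,217)),(D,(0,0,227),d3(298,378)),(D,(-8,50,183),d3(265,572)),(D,(8,50,183),d3(222,560)),(D,(-8,-50,183),d3(396,393))]}
est={}
for k,v in obs.items():
    x,r=fit(v,[650,-200,0]);est[k]=x;print(k,x[:2].round(1),np.degrees(x[2]).round(1));print(r.round(1).tolist())
np.save('est.npy',est)
E
python3 m.py
python3 - <<'E'
import sys;sys.path.insert(0,'.')
from h import *
est=np.load('est.npy',allow_pickle=True).item()
for n in ['scene','side']:
    K=3;im=cv2.imread(f'pics/{n}0.png')
    im=cv2.resize(im,None,fx=K,fy=K,interpolation=cv2.INTER_CUBIC)
    def pl(X,c,closed=True): cv2.polylines(im,[np.int32((proj(n,X)+.5)*K)],closed,c,1,cv2.LINE_AA)
    for k in ['drip','start','spare']:
        v=est[k];pl(W(v,[(76,16,175),(76,-16,175),(-30,-16,175),(-30,16,175)]),(0,0,255));pl(W(v,[(-36,16,189),(-36,-16,189),(-30,-16,189),(-30,16,189)]),(255,0,0))
        pl(W(v,[(62,12,0),(76,12,0),(76,-12,0),(62,-12,0)]),(0,255,255))
    t=np.linspace(0,6.28,60);v=est['drip'];pl(W(v,np.c_[90*np.cos(t),90*np.sin(t),14+0*t]),(0,255,0))
    v=est['basket'];pl(W(v,[(8,50,183),(8,-50,183),(-8,-50,183),(-8,50,183)]),(0,255,0));pl(W(v,[(10,10,227),(10,-10,227),(-10,-10,227),(-10,10,227)]),(0,255,0))
    pl(W(v,[(38,55,90),(38,-55,90),(-38,-55,90),(-38,55,90)]),(0,255,0))
    cv2.imwrite(f'pics/o_{n}.png',im[300:900,300:1100] if n=='scene' else im[100:700,200:1000])
    cv2.imwrite(f'pics/o2_{n}.png',im[552:1152,600:1400] if n=='scene' else im[552:1152,0:800])
E
```

```text
Traceback (most recent call last):
  File "m.py", line 14, in <module>
    x,r=fit(v,[650,-200,0]);est[k]=x;print(k,x[:2].round(1),np.degrees(x[2]).round(1));print(r.round(1).tolist())
        ~~~^^^^^^^^^^^^^^^^
  File "h.py", line 11, in fit
    r=least_squares(f,x0,loss='soft_l1',f_scale=1.5);return r.x,f(r.x).reshape(-1,2)
  File "h.py", line 10, in <lambda>
    f=lambda v:np.concatenate([(proj(n,W(v,l))-p).ravel() for n,l,p in obs])
                                ~~~~^^^^^^^^^^
  File "h.py", line 5, in proj
    p=P or camera_params(n);c=np.atleast_2d(X)@p['R'].T+p['t'];c=c@p['mtx'].T;return c[:,:2]/c[:,2:]
           ~~~~~~~~~~~~~^^^
ValueError: time passes only in moves, steps and waits
Traceback (most recent call last):
FileNotFoundError: [Errno 2] No such file or directory: 'est.npy'
```

```bash
sed -i 's/^def proj(n,X,P=None):/_C={}\ndef proj(n,X,P=None):/; s/p=P or camera_params(n);/p=P or _C.get(n) or _C.setdefault(n,camera_params(n));/' h.py
cat > ov.py <<'E'
from h import *
est=np.load('est.npy',allow_pickle=True).item()
for n in ['scene','side']:
    K=3;im=cv2.imread(f'pics/{n}0.png')
    im=cv2.resize(im,None,fx=K,fy=K,interpolation=cv2.INTER_CUBIC)
    def pl(X,c,closed=True): cv2.polylines(im,[np.int32((proj(n,X)+.5)*K)],closed,c,1,cv2.LINE_AA)
    for k in ['drip','start','spare']:
        v=est[k];pl(W(v,[(76,16,175),(76,-16,175),(-30,-16,175),(-30,16,175)]),(0,0,255));pl(W(v,[(-36,16,189),(-36,-16,189),(-30,-16,189),(-30,16,189)]),(255,0,0))
        pl(W(v,[(62,12,0),(76,12,0),(76,-12,0),(62,-12,0)]),(0,255,255))
    t=np.linspace(0,6.28,60);v=est['drip'];pl(W(v,np.c_[90*np.cos(t),90*np.sin(t),14+0*t]),(0,255,0))
    v=est['basket'];pl(W(v,[(8,50,183),(8,-50,183),(-8,-50,183),(-8,50,183)]),(0,255,0));pl(W(v,[(10,10,227),(10,-10,227),(-10,-10,227),(-10,10,227)]),(0,255,0))
    pl(W(v,[(38,55,90),(38,-55,90),(-38,-55,90),(-38,55,90)]),(0,255,0))
    cv2.imwrite(f'pics/o_{n}.png',im[300:900,300:1100] if n=='scene' else im[100:700,200:1000])
    cv2.imwrite(f'pics/o2_{n}.png',im[552:1152,600:1400] if n=='scene' else im[552:1152,0:800])
E
python3 m.py && python3 ov.py
```

```text
drip [668.8 -16.5] 47221.9
[[-106.7, -52.4], [-106.1, -65.4], [-156.3, -45.0], [-159.0, -57.7], [-152.0, -46.6], [-152.8, -58.2], [59.6, -113.0], [39.1, -100.5], [28.2, -152.3], [9.6, -141.6]]
start [ 603.7 -165.9] 55.7
[[-30.2, -14.2], [-22.0, -23.3], [-80.7, -22.1], [-75.1, -30.0], [27.0, -30.7], [7.4, -26.8], [-3.2, -66.7]]
spare [ 547.5 -282. ] -1810.5
[[-0.8, -0.8], [-0.1, -0.3], [0.8, -0.6], [-0.2, -1.8], [-1.0, 0.0], [-0.6, 0.1], [0.3, 0.5], [0.5, 0.8]]
basket [574.7  -1. ] -12.5
[[0.0, -0.6], [0.1, -0.0], [-0.2, -0.0], [0.2, -0.2], [-0.4, 0.6]]
```

```bash
sed -i "s/    r=least_squares.*/    r=min((least_squares(f,[x0[0],y,a],x_scale=[100,100,.3]) for y in (-300,0,250) for a in (-.5,.5)),key=lambda r:r.cost);r=least_squares(f,r.x,x_scale=[100,100,.3],loss='soft_l1');return r.x,f(r.x).reshape(-1,2)/" h.py
python3 m.py && python3 ov.py
```

```text
drip [612.1 260. ] 3.7
[[-0.7, -1.3], [0.6, 0.0], [-0.2, 1.1], [-1.4, -0.7], [-0.2, 0.1], [0.4, -0.3], [-0.3, -0.2], [0.2, 0.4], [0.6, 1.9], [-0.9, 0.0]]
start [578.7   3.9] -13.7
[[-0.1, -0.9], [-0.1, -0.5], [0.3, -0.2], [0.2, -0.0], [-0.4, -0.0], [-0.6, 0.3], [0.2, -0.1]]
spare [ 547.5 -282. ] -10.5
[[-0.8, -0.8], [-0.0, -0.3], [0.7, -0.6], [-0.3, -1.8], [-1.0, 0.0], [-0.6, 0.1], [0.3, 0.5], [0.5, 0.7]]
basket [574.7  -1. ] -12.5
[[0.0, -0.6], [0.1, -0.0], [-0.2, -0.0], [0.2, -0.2], [-0.4, 0.6]]
```

View pics/o2_scene.png

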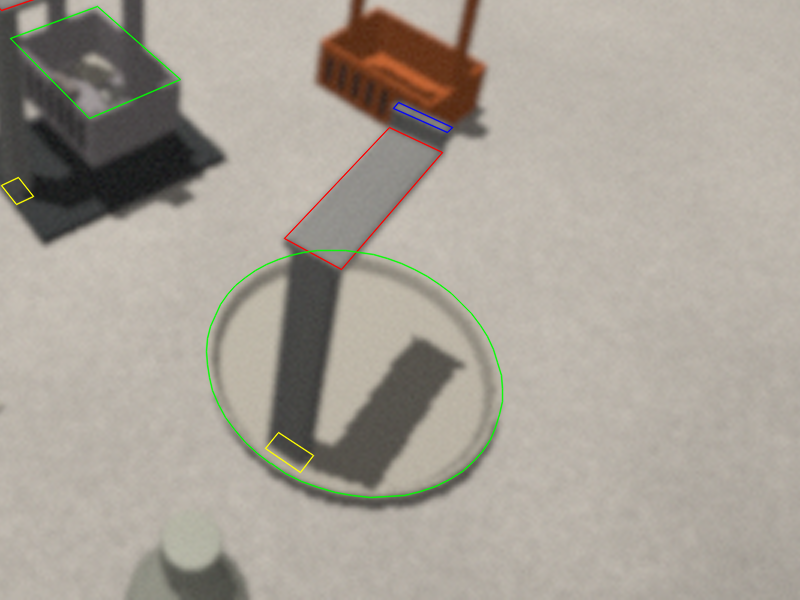

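View pics/o2_side.png

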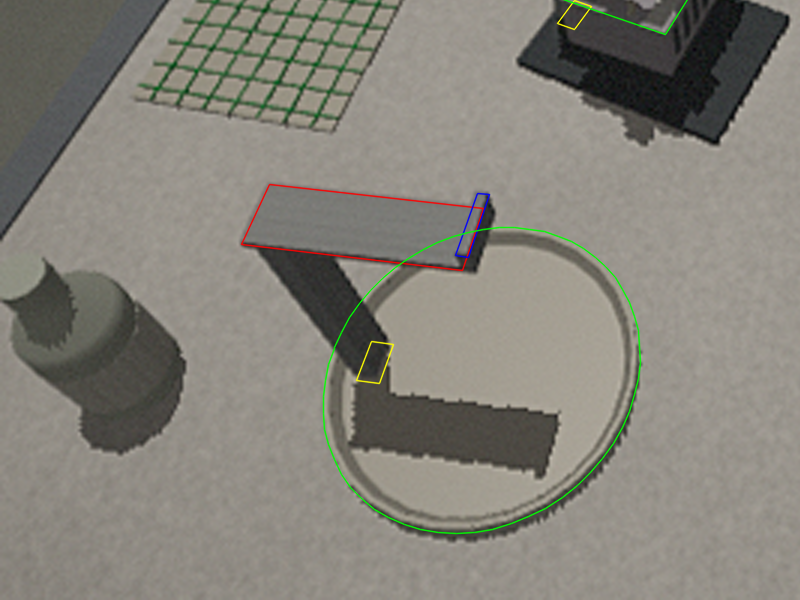

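View pics/o_scene.png

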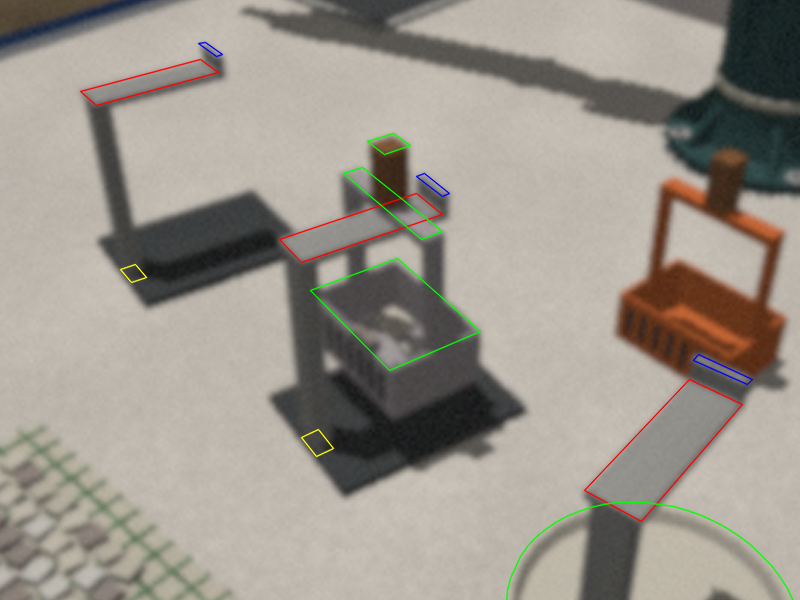

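View pics/o_side.png

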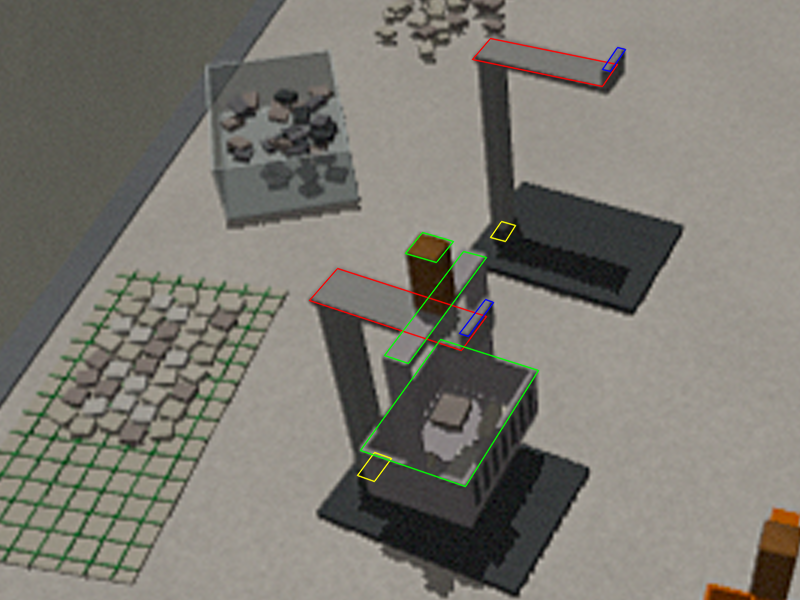

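The overlays fit within about 1 px on both views. Next I'll locate the orange decoy as an obstacle and work out the shifts in tool axes.

Run:
```python
from h import *
im=cv2.imread('pics/side0.png');cv2.imwrite('pics/or.png',cv2.resize(im[190:310,270:400],None,fx=5,fy=5,interpolation=cv2.INTER_CUBIC))
v,r=fit([('scene',(0,0,182),(343,152)),('side',(0,0,182),(327,207)),('side',(-38,0,0),(310,300))][:2],[450,0,0]);print('orange',v.round(1),r)
s=get_state();print(s['t'],s['qpos'].round(1))
# target tool: grasp pt at grip centre (574.7,-1,205) => TCP z 259
R=s['orientation'];p=s['ee_pos'];b=np.array([574.7,-1,259.]);print((R.T@(b-p)).round(1))
```

```text
orange [358.7 127.2  -0.5] [[-2.33586406e+00 -1.26667282e+00]
 [ 5.77165884e-04  2.42738653e+00]]
0.15 [71.2 33.9  2.8 92.2 -1.9 54.  -1.9]
[-589.7 -558.8   45. ]
```

View pics/or.png

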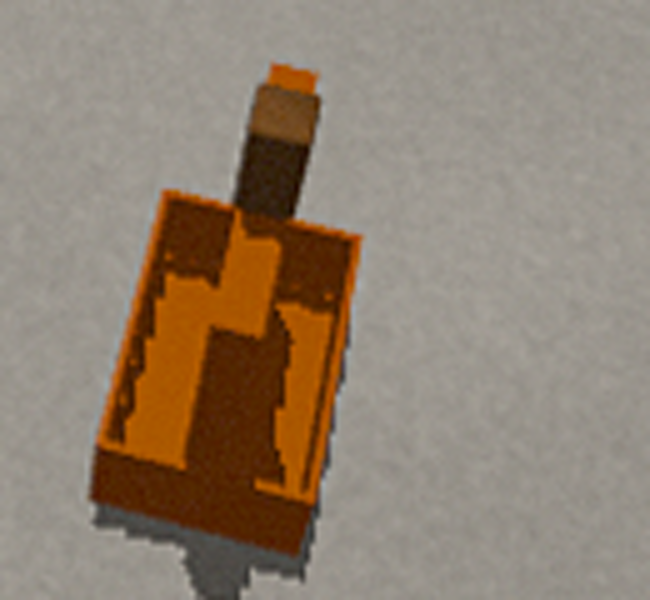

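>>> {"api": "jog_arm", "payload": {
  "rows": [
    [[-15,-14,-20],0],
    [[-50,-47,-40],0.05],
    [[-92,-87,-60],0.1],
    [[-134,-127,-60],0.15],
    [[-176,-167,-60],0.2],
    [[-218,-207,-60],0.25],
    [[-260,-246,-60],0.3],
    [[-302,-286,-60],0.35],
    [[-344,-326,-60],0.4],
    [[-386,-366,-60],0.45]
  ],
  "gripper": 1
}}

```text
t: 1.4
ee_pos: [435.4, -242.8, 363.9]
orientation: [[-0.215, -0.977, 0.0], [-0.977, 0.215, -0.0], [0.0, -0.0, -1.0]]
ft_force: [0.7, 0.4, 0.7]
opening: 85.8
```

```bash
cat > go.py <<'E'
import sys
from h import *
def report(x,y,z,yawx):  # target TCP pos, yaw (deg) of tool x in world
    s=get_state();R=s['orientation'];p=s['ee_pos']
    d=R.T@(np.array([x,y,z])-p);y0=np.degrees(np.arctan2(R[1,0],R[0,0]))
    print('t',s['t'],'pos',p.round(1),'yaw',y0.round(2),'z',R[:,2].round(4),'F',s['ft_force'].round(1),'M',s['moment'].round(2),'open',round(s['opening'],1))
    t=-(yawx-y0);t=(t+180)%360-180
    print('shift',d.round(1),'turn',np.radians(t).round(3))
if __name__=='__main__': report(*map(float,sys.argv[1:]))
E
python3 go.py 574.7 -1 335 -102.5
```

```text
t 1.4 pos [ 435.4 -242.8  363.9] yaw -102.43 z [ 2.e-04 -2.e-04 -1.e+00] F [0.7 0.4 0.7] M [-0.03 -0.1   0.05] open 85.8
shift [-266.1  -84.    28.9] turn 0.001
```

>>> {"api": "jog_arm", "payload": {
  "rows": [
    [[-50,-16,5],0],
    [[-100,-32,10],0],
    [[-150,-47,16],0],
    [[-200,-63,22],0],
    [[-245,-77,27],0],
    [[-262,-83,29],0],
    [[-266,-84,29],0],
    [[-266,-84,29],0]
  ]
}}

```text
t: 2.4
ee_pos: [573.0, -4.4, 334.8]
orientation: [[-0.216, -0.976, -0.001], [-0.976, 0.216, -0.001], [0.001, 0.001, -1.0]]
ft_force: [-0.1, -0.6, 0.1]
opening: 85.6
```

```bash
python3 go.py 574.7 -1 259 -102.5
python3 - <<'E'
from h import *
p=camera_params('wrist');im=camera('wrist');np.save('w1.npy',[0]);cv2.imwrite('pics/w1.png',cv2.resize(im[:,:,::-1],None,fx=1.5,fy=1.5))
np.savez('w1p.npz',**p)
print(proj('wrist',W([574.7,-1,np.radians(-12.5)],[(10,10,227),(10,-10,227),(-10,-10,227),(-10,10,227)]),p)*1.5)
E
```

```text
t 2.4 pos [573.   -4.4 334.8] yaw -102.45 z [-9.0e-04 -1.2e-03 -1.0e+00] F [-0.1 -0.6  0.1] M [-0.11 -0.01  0.02] open 85.6
shift [-3.7 -0.9 75.8] turn 0.001
[[342.47157681 314.66119866]
 [393.22205226 314.69101282]
 [392.71437276 360.81815242]
 [343.53342137 360.79227439]]
```

View pics/w1.png

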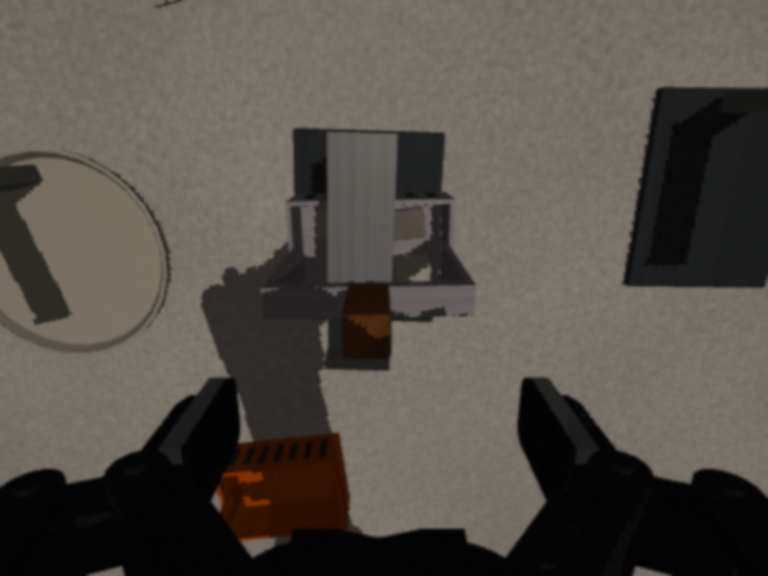

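The wrist view shows the grip top at (367,335), against a prediction of (368,338), so they agree within 1–2 mm. I'm descending in two steps.

>>> {"api": "jog_arm", "payload": {
  "rows": [
    [[-2,-1,15],0],
    [[-3,-1,35],0],
    [[-3,-1,50],0],
    [[-3,-1,55],0],
    [[-3,-1,55],0],
    [[-3,-1,55],0]
  ]
}}

```text
t: 3.2
ee_pos: [575.7, 0.1, 280.4]
orientation: [[-0.214, -0.977, 0.001], [-0.977, 0.214, 0.0], [-0.0, -0.001, -1.0]]
ft_force: [-0.8, 0.1, -0.0]
opening: 85.3
```

```bash
python3 go.py 574.7 -1 262 -102.5
```

```text
t 3.2 pos [5.757e+02 1.000e-01 2.804e+02] yaw -102.34 z [ 0.0012  0.     -1.    ] F [-0.8  0.1 -0. ] M [ 0.02 -0.01  0.  ] open 85.3
shift [ 1.3  0.8 18.4] turn 0.003
```

>>> {"api": "jog_arm", "payload": {
  "rows": [
    [[1,0,8],0],
    [[1,0,16],0],
    [[1,0,18],0],
    [[1,0,18],0],
    [[1,0,18],0]
  ]
}}

```text
t: 3.82
ee_pos: [575.2, -0.9, 262.0]
orientation: [[-0.214, -0.977, 0.0], [-0.977, 0.214, 0.0], [-0.0, -0.0, -1.0]]
ft_force: [0.1, 0.4, -0.2]
opening: 85.6
```

>>> {"api": "jog_arm", "payload": {
  "rows": [
    [[0,0,0],0],
    [[0,0,0],0],
    [[0,0,0],0],
    [[0,0,0],0],
    [[0,0,0],0],
    [[0,0,0],0],
    [[0,0,0],0],
    [[0,0,0],0]
  ],
  "gripper": -1,
  "grip_force": 50
}}

```text
t: 4.82
ee_pos: [575.3, -0.7, 262.1]
orientation: [[-0.213, -0.977, 0.0], [-0.977, 0.213, 0.0], [-0.0, -0.0, -1.0]]
ft_force: [-0.8, 0.7, 1.8]
opening: 19.3
```

```bash
python3 go.py 574.7 -1 262 -102.5;python3 - <<'E'
from h import *
im=camera('side');cv2.imwrite('pics/s1.png',cv2.resize(im[80:240,130:330,::-1],None,fx=4,fy=4,interpolation=cv2.INTER_CUBIC)[:600])
E
```

```text
t 4.825 pos [575.3  -0.7 262.1] yaw -102.32 z [ 5.e-04  2.e-04 -1.e+00] F [-0.8  0.7  1.8] M [0.2  0.01 0.03] open 19.3
shift [0.4 0.5 0.1] turn 0.003
```

View pics/s1.png

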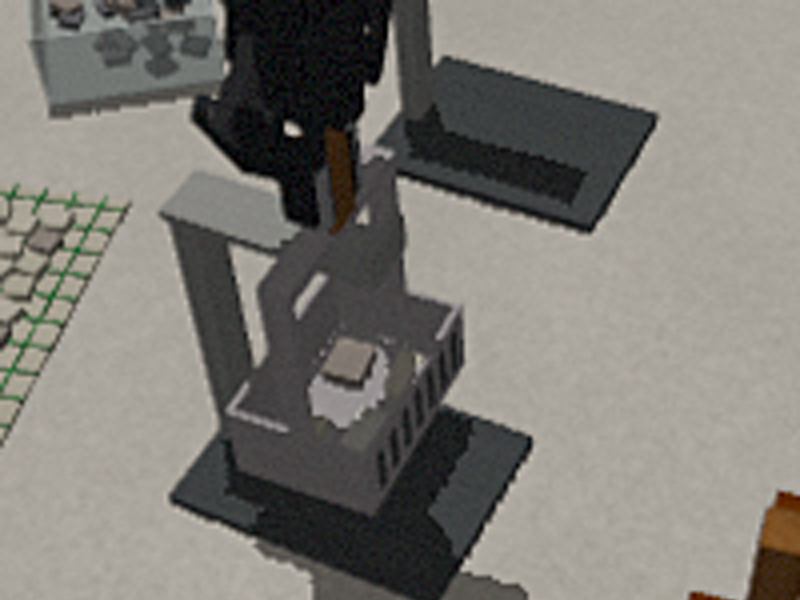

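The jaws have closed on the grip at 19.3 mm. I'm lifting 38 mm slowly.

>>> {"api": "jog_arm", "payload": {
  "rows": [
    [[0,0,-2],0],
    [[0,0,-6],0],
    [[0,0,-12],0],
    [[0,0,-19],0],
    [[0,0,-26],0],
    [[0,0,-32],0],
    [[0,0,-36],0],
    [[0,0,-38],0],
    [[0,0,-38],0],
    [[0,0,-38],0]
  ]
}}

```text
t: 6.12
ee_pos: [574.9, -0.9, 299.6]
orientation: [[-0.213, -0.977, -0.001], [-0.977, 0.213, -0.0], [0.0, 0.001, -1.0]]
ft_force: [0.6, -1.2, -2.6]
opening: 19.6
```

```bash
python3 go.py 480 20 300 -102.5;python3 - <<'E'
from h import *
im=camera('side');cv2.imwrite('pics/s2.png',cv2.resize(im[60:220,130:330,::-1],None,fx=4,fy=4,interpolation=cv2.INTER_CUBIC)[:600])
im=camera('scene');cv2.imwrite('pics/s2b.png',cv2.resize(im[80:240,130:330,::-1],None,fx=4,fy=4,interpolation=cv2.INTER_CUBIC)[:600])
E
```

```text
t 6.125 pos [574.9  -0.9 299.6] yaw -102.33 z [-5.e-04 -0.e+00 -1.e+00] F [ 0.6 -1.2 -2.6] M [ 0.01 -0.01  0.03] open 19.6
shift [-0.1 97.2 -0.3] turn 0.003
```

View pics/s2.png

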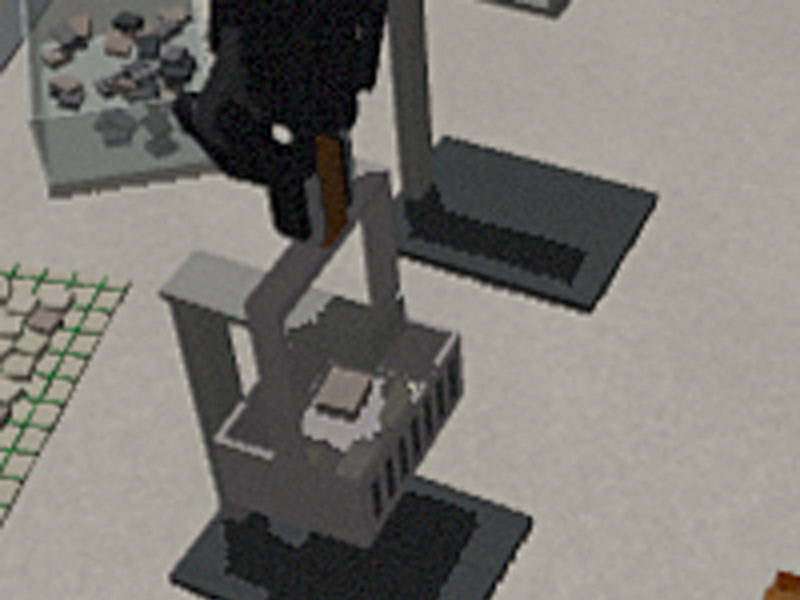

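View pics/s2b.png

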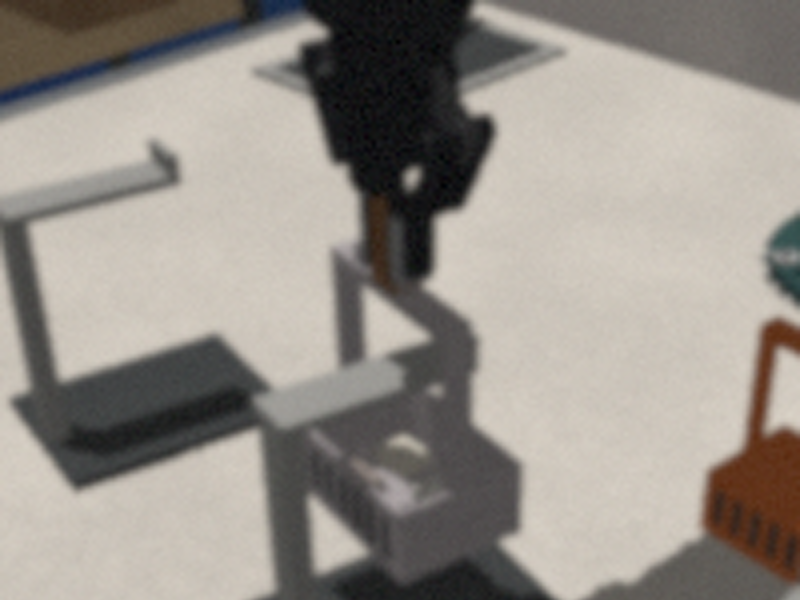

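The basket is off the hook and level, with its crossbar about 21 mm above the lip. I'm retracting along the hook's open direction.

>>> {"api": "jog_arm", "payload": {
  "rows": [
    [[0,3,0],0],
    [[0,10,0],0],
    [[0,20,0],0],
    [[0,33,0],0],
    [[0,48,0],0],
    [[0,63,0],0],
    [[0,77,0],0],
    [[0,88,0],0],
    [[0,95,0],0],
    [[0,97,0],0]
  ]
}}

```text
t: 7.48
ee_pos: [480.0, 19.9, 300.0]
orientation: [[-0.213, -0.977, 0.0], [-0.977, 0.213, -0.0], [-0.0, -0.0, -1.0]]
ft_force: [0.4, -0.3, -2.6]
opening: 19.1
```

```bash
python3 - <<'E'
from h import *
a=np.radians(3.7);print('pre',[612.1-110*np.cos(a),260-110*np.sin(a)],'-y yaw',-90+3.7)
E
python3 go.py 502.3 252.9 300 -86.3
```

```text
pre [np.float64(502.32928199006034), np.float64(252.9014460921746)] -y yaw -86.3
t 7.475 pos [480.   19.9 300. ] yaw -102.32 z [ 2.e-04 -0.e+00 -1.e+00] F [ 0.4 -0.3 -2.6] M [-0.03 -0.02 -0.  ] open 19.1
shift [-232.4   28.    -0. ] turn -0.28
```

>>> {"api": "jog_arm", "payload": {
  "rows": [
    [[-2,0,0],0],
    [[-7,1,0],0],
    [[-15,2,0],-0.01],
    [[-26,3,0],-0.03],
    [[-39,5,0],-0.045],
    [[-53,6,0],-0.06],
    [[-68,8,0],-0.08],
    [[-84,10,0],-0.1],
    [[-100,12,0],-0.12],
    [[-116,14,0],-0.14]
  ]
}}

```text
t: 8.72
ee_pos: [491.5, 137.3, 299.9]
orientation: [[-0.074, -0.997, 0.0], [-0.997, 0.074, 0.0], [-0.0, -0.0, -1.0]]
ft_force: [-0.0, 0.1, -3.1]
opening: 19.4
```

```bash
python3 go.py 502.3 252.9 300 -86.3
```

```text
t 8.725 pos [491.5 137.3 299.9] yaw -94.22 z [ 0.  0. -1.] F [-0.   0.1 -3.1] M [ 0.04  0.01 -0.04] open 19.4
shift [-1.16e+02 -2.30e+00 -1.00e-01] turn -0.138
```

>>> {"api": "jog_arm", "payload": {
  "rows": [
    [[-16,0,0],-0.02],
    [[-32,0,0],-0.04],
    [[-48,-1,0],-0.06],
    [[-63,-1,0],-0.08],
    [[-77,-1,0],-0.1],
    [[-90,-2,0],-0.115],
    [[-101,-2,0],-0.125],
    [[-109,-2,0],-0.133],
    [[-114,-2,0],-0.138],
    [[-116,-2,0],-0.138]
  ]
}}

```text
t: 9.98
ee_pos: [502.1, 251.7, 299.8]
orientation: [[0.063, -0.998, -0.0], [-0.998, -0.063, -0.0], [0.0, 0.0, -1.0]]
ft_force: [0.2, 0.1, -3.4]
opening: 19.8
```

>>> {"api": "jog_arm", "payload": {
  "rows": [
    [[0,0,0],0],
    [[0,0,0],0]
  ]
}}

```text
t: 10.22
ee_pos: [502.1, 251.1, 299.8]
orientation: [[0.062, -0.998, -0.0], [-0.998, -0.062, -0.0], [0.0, 0.0, -1.0]]
ft_force: [-0.1, -0.4, -4.5]
opening: 19.5
```

```bash
python3 go.py 612.1 260 300 -86.3;python3 - <<'E'
from h import *
p=camera_params('wrist');im=camera('wrist');im=np.ascontiguousarray(cv2.resize(im[:,:,::-1],None,fx=1.5,fy=1.5))
v=[612.1,260,np.radians(3.7)]
for L,c in [([(76,16,175),(76,-16,175),(-30,-16,175),(-30,16,175)],(0,0,255)),([(-36,16,189),(-36,-16,189),(-30,-16,189),(-30,16,189)],(255,0,0))]:
    cv2.polylines(im,[np.int32((proj('wrist',W(v,L),p)+.5)*1.5)],True,c,1)
cv2.imwrite('pics/w2.png',im)
im=camera('side');cv2.imwrite('pics/s3.png',cv2.resize(im[180:380,60:320,::-1],None,fx=3,fy=3,interpolation=cv2.INTER_CUBIC)[:600])
im=camera('scene');cv2.imwrite('pics/s3b.png',cv2.resize(im[160:360,200:460,::-1],None,fx=3,fy=3,interpolation=cv2.INTER_CUBIC)[:600])
E
```

```text
t 10.225 pos [502.1 251.1 299.8] yaw -86.44 z [-2.e-04 -5.e-04 -1.e+00] F [-0.1 -0.4 -4.5] M [ 0.03  0.09 -0.02] open 19.5
shift [  -2.  -110.3   -0.2] turn -0.002
```

View pics/w2.png

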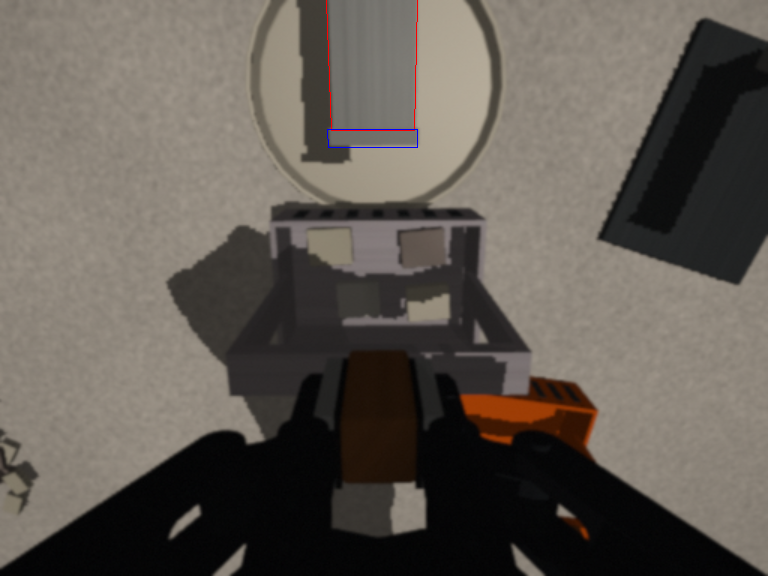

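View pics/s3.png

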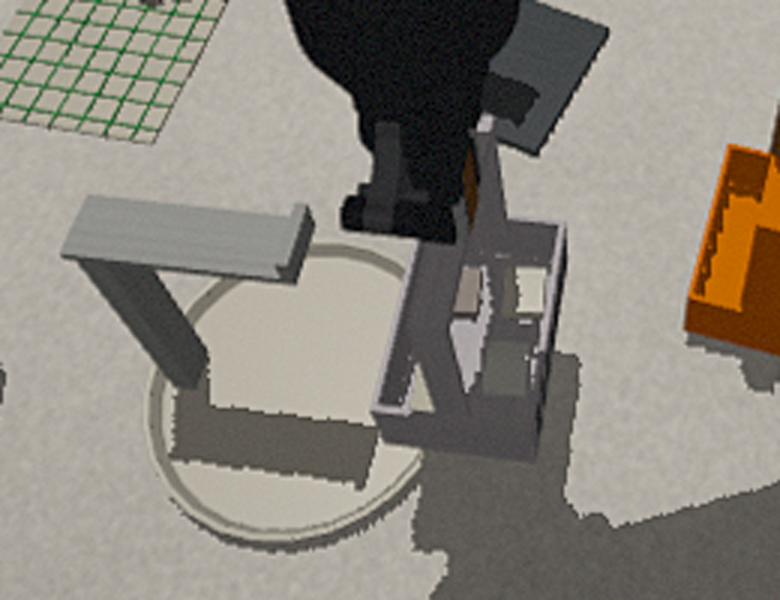

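View pics/s3b.png

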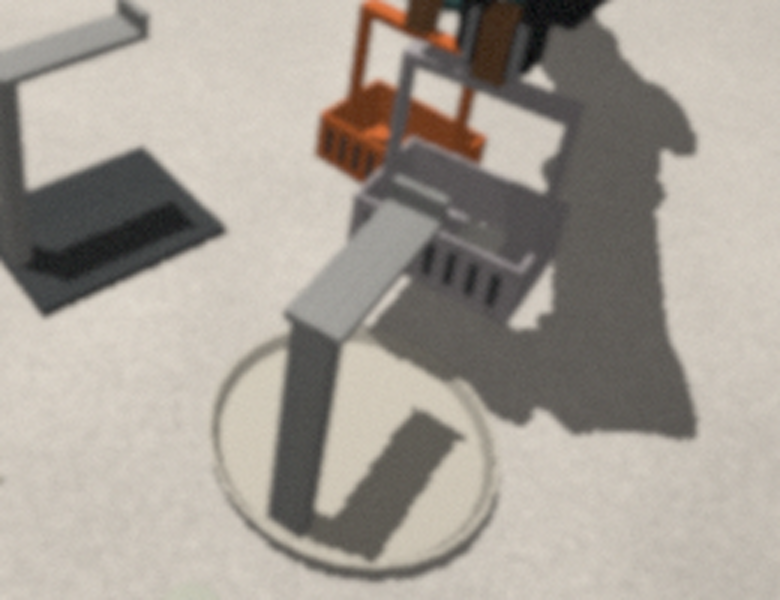

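The wrist overlay puts the drip arm and lip right on the model (lip at pixel (372,138)), and the basket hangs level. I'm inserting 110 mm.

>>> {"api": "jog_arm", "payload": {
  "rows": [
    [[0,-3,0],0],
    [[-1,-9,0],0],
    [[-2,-19,0],0],
    [[-2,-31,0],0],
    [[-2,-45,0],0],
    [[-2,-60,0],0],
    [[-2,-74,0],0],
    [[-2,-87,0],0],
    [[-2,-97,0],0],
    [[-2,-104,0],0]
  ]
}}

```text
t: 11.62
ee_pos: [606.3, 260.2, 299.8]
orientation: [[0.063, -0.998, -0.0], [-0.998, -0.063, -0.0], [0.0, 0.0, -1.0]]
ft_force: [-0.3, 0.3, -3.1]
opening: 19.7
```

>>> {"api": "jog_arm", "payload": {
  "rows": [
    [[0,-4,0],0],
    [[0,-6,0],0],
    [[0,-6,0],0],
    [[0,-6,0],0]
  ]
}}

```text
t: 12.12
ee_pos: [611.4, 260.6, 299.9]
orientation: [[0.063, -0.998, -0.0], [-0.998, -0.063, -0.0], [0.0, 0.0, -1.0]]
ft_force: [0.8, -1.0, -2.5]
opening: 19.8
```

```bash
python3 go.py 612.1 260 263 -86.3;python3 - <<'E'
from h import *
im=camera('side');cv2.imwrite('pics/s4.png',cv2.resize(im[180:380,60:320,::-1],None,fx=3,fy=3,interpolation=cv2.INTER_CUBIC)[:600])
im=camera('scene');cv2.imwrite('pics/s4b.png',cv2.resize(im[160:360,200:460,::-1],None,fx=3,fy=3,interpolation=cv2.INTER_CUBIC)[:600])
E
```

```text
t 12.125 pos [611.4 260.6 299.9] yaw -86.38 z [-3.e-04 -1.e-04 -1.e+00] F [ 0.8 -1.  -2.5] M [0.01 0.02 0.08] open 19.8
shift [ 0.7 -0.6 36.9] turn -0.001
```

View pics/s4.png

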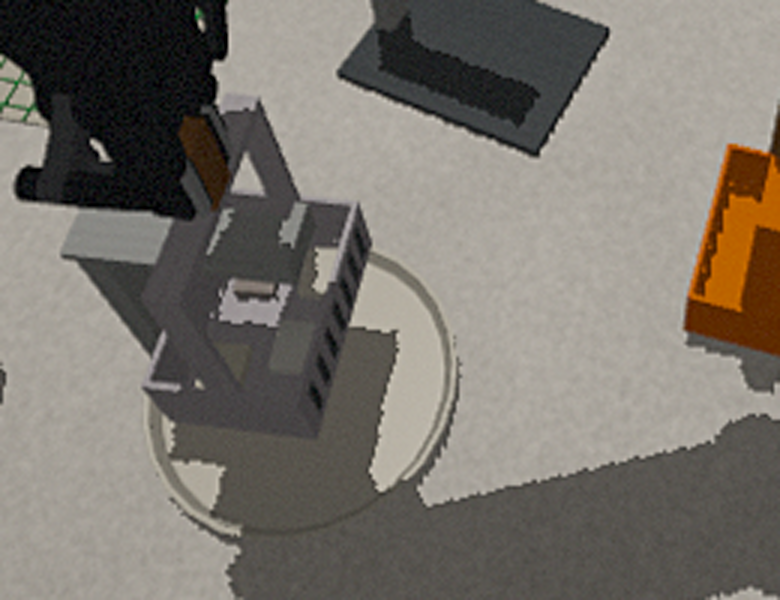

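View pics/s4b.png

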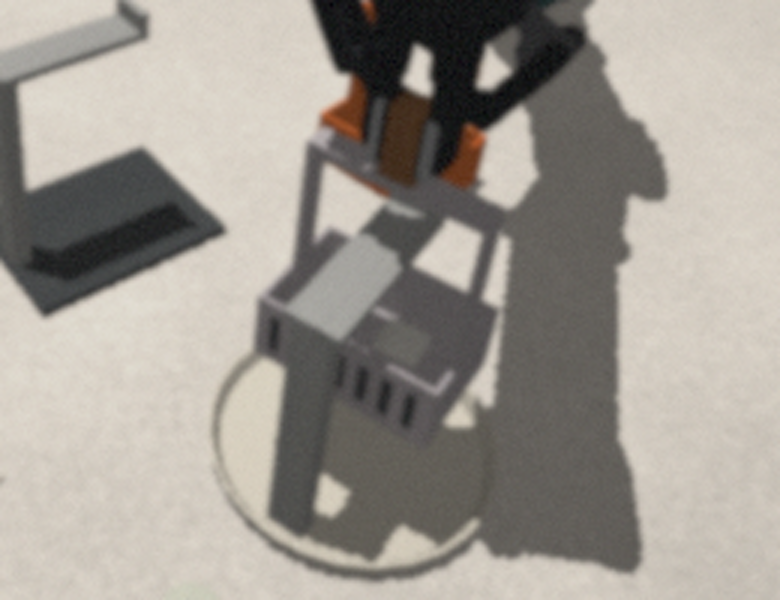

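The crossbar is over the hook seat and clear of everything. I'm lowering 35 mm, and I'll feel for contact near the seated TCP height of about 262.

>>> {"api": "jog_arm", "payload": {
  "rows": [
    [[0,0,2],0],
    [[0,0,6],0],
    [[0,0,12],0],
    [[0,0,18],0],
    [[0,0,24],0],
    [[0,0,29],0],
    [[0,0,32],0],
    [[0,0,34],0],
    [[0,0,35],0],
    [[0,0,35],0]
  ]
}}

```text
t: 13.48
ee_pos: [611.8, 260.6, 265.0]
orientation: [[0.063, -0.998, 0.0], [-0.998, -0.063, 0.0], [-0.0, -0.0, -1.0]]
ft_force: [0.3, -0.1, -3.4]
opening: 19.5
```

>>> {"api": "jog_arm", "payload": {
  "rows": [
    [[0,0,0.5],0],
    [[0,0,1],0],
    [[0,0,1.5],0],
    [[0,0,1.5],0],
    [[0,0,1.5],0]
  ]
}}

```text
t: 14.1
ee_pos: [611.8, 260.6, 263.4]
orientation: [[0.063, -0.998, 0.0], [-0.998, -0.063, 0.0], [-0.0, -0.0, -1.0]]
ft_force: [1.1, 0.0, -3.5]
opening: 19.3
```

```bash
python3 go.py 612.1 260 262 -86.3
```

```text
t 14.1 pos [611.8 260.6 263.4] yaw -86.4 z [ 0.  0. -1.] F [ 1.1  0.  -3.5] M [0.   0.   0.01] open 19.3
shift [ 0.6 -0.3  1.4] turn -0.002
```

>>> {"api": "jog_arm", "payload": {
  "rows": [
    [[0,0,0.5],0],
    [[0,0,1],0],
    [[0,0,1.3],0],
    [[0,0,1.3],0],
    [[0,0,1.3],0]
  ]
}}

```text
t: 14.72
ee_pos: [611.7, 260.6, 262.2]
orientation: [[0.063, -0.998, -0.0], [-0.998, -0.063, -0.0], [0.0, 0.0, -1.0]]
ft_force: [-0.6, -0.4, -1.5]
opening: 19.4
```

```bash
python3 go.py 612.1 260 262 -86.3
```

```text
t 14.725 pos [611.7 260.6 262.2] yaw -86.4 z [-1.e-04 -0.e+00 -1.e+00] F [-0.6 -0.4 -1.5] M [-0.05  0.05 -0.01] open 19.4
shift [ 0.6 -0.3  0.2] turn -0.002
```

Load is beginning to transfer (−3.5 → −1.5 N).

>>> {"api": "jog_arm", "payload": {
  "rows": [
    [[0,0,0.3],0],
    [[0,0,0.5],0],
    [[0,0,0.5],0],
    [[0,0,0.5],0]
  ]
}}

```text
t: 15.22
ee_pos: [611.7, 260.6, 262.1]
orientation: [[0.063, -0.998, 0.0], [-0.998, -0.063, -0.0], [0.0, -0.0, -1.0]]
ft_force: [-1.7, -0.7, 4.3]
opening: 19.6
```

```bash
python3 go.py 612.1 260 262 -86.3
```

```text
t 15.225 pos [611.7 260.6 262.1] yaw -86.4 z [ 1.e-04 -1.e-04 -1.e+00] F [-1.7 -0.7  4.3] M [-0.3   0.46 -0.08] open 19.6
shift [ 0.6 -0.3  0.1] turn -0.002
```

It has seated on the hook. I'm easing off 0.3 mm and then releasing gradually.

>>> {"api": "jog_arm", "payload": {
  "rows": [
    [[0,0,-0.3],0],
    [[0,0,-0.3],0],
    [[0,0,-0.3],0]
  ],
  "grip_force": 20
}}

```text
t: 15.6
ee_pos: [611.8, 260.6, 262.1]
orientation: [[0.063, -0.998, 0.0], [-0.998, -0.063, -0.0], [0.0, -0.0, -1.0]]
ft_force: [-2.6, -1.0, 4.4]
opening: 19.5
```

>>> {"api": "jog_arm", "payload": {
  "rows": [
    [[0,0,0],0],
    [[0,0,0],0],
    [[0,0,0],0]
  ],
  "gripper": -0.4
}}

```text
t: 15.98
ee_pos: [612.0, 260.7, 261.6]
orientation: [[0.063, -0.998, 0.0], [-0.998, -0.063, 0.0], [-0.0, -0.0, -1.0]]
ft_force: [0.3, -1.0, -0.2]
opening: 25.6
```

>>> {"api": "jog_arm", "payload": {
  "rows": [
    [[0,0,0],0],
    [[0,0,0],0],
    [[0,0,0],0],
    [[0,0,0],0],
    [[0,0,0],0]
  ],
  "gripper": 0.2
}}

```text
t: 16.6
ee_pos: [611.8, 260.6, 261.9]
orientation: [[0.063, -0.998, -0.0], [-0.998, -0.063, 0.0], [-0.0, 0.0, -1.0]]
ft_force: [-0.0, -0.2, 0.0]
opening: 51.4
```

```bash
python3 go.py 612.1 260 262 -86.3;python3 - <<'E'
from h import *
im=camera('wrist');cv2.imwrite('pics/w5.png',cv2.resize(im[:,:,::-1],None,fx=1.5,fy=1.5))
im=camera('side');cv2.imwrite('pics/s5.png',cv2.resize(im[180:380,60:320,::-1],None,fx=3,fy=3,interpolation=cv2.INTER_CUBIC)[:600])
E
```

```text
t 16.6 pos [611.8 260.6 261.9] yaw -86.4 z [-0.  0. -1.] F [-0.  -0.2  0. ] M [-0.04  0.01  0.07] open 51.4
shift [ 0.6 -0.3 -0.1] turn -0.002
```

View pics/w5.png

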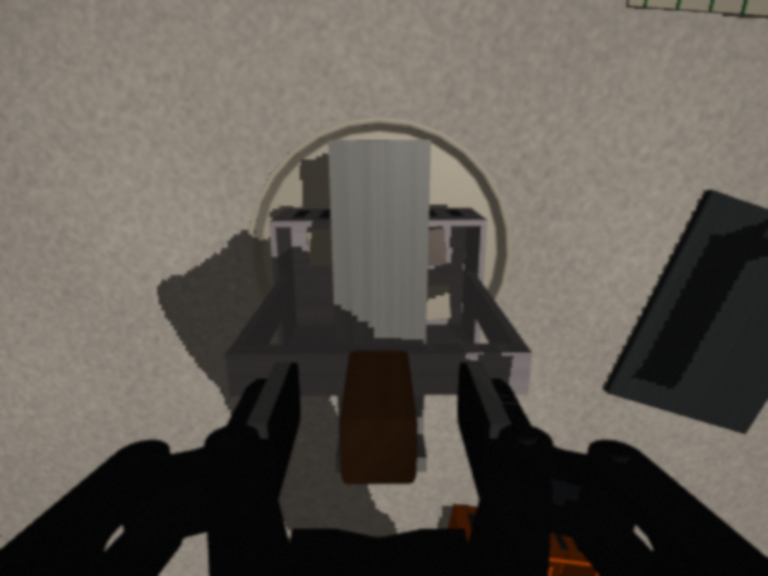

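View pics/s5.png

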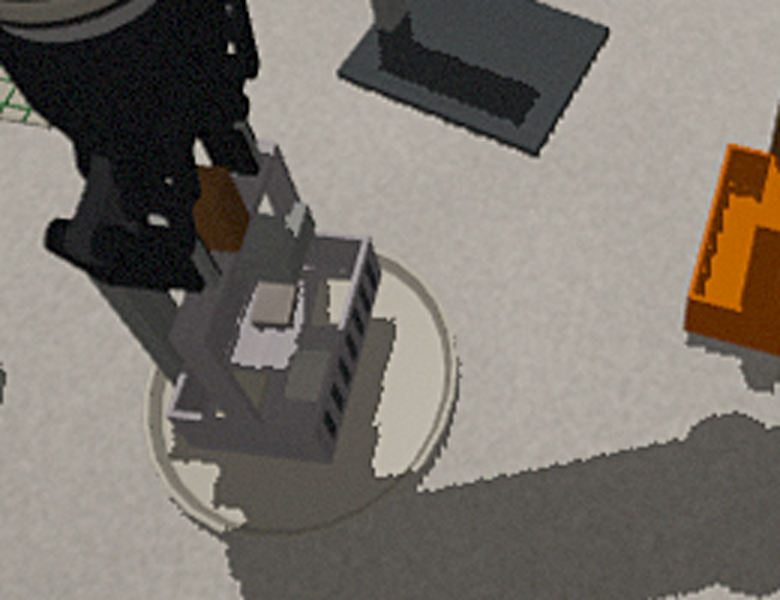

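The basket hangs free between the open fingers, with about 15 mm of clearance each side. I'm rising straight up, slowly at first.

>>> {"api": "jog_arm", "payload": {
  "rows": [
    [[0,0,-3],0],
    [[0,0,-9],0],
    [[0,0,-18],0],
    [[0,0,-30],0],
    [[0,0,-45],0],
    [[0,0,-62],0],
    [[0,0,-80],0],
    [[0,0,-98],0],
    [[0,0,-110],0],
    [[0,0,-115],0]
  ]
}}

```text
t: 17.95
ee_pos: [612.0, 260.7, 378.0]
orientation: [[0.063, -0.998, 0.001], [-0.998, -0.063, 0.001], [-0.001, -0.001, -1.0]]
ft_force: [0.0, -0.4, 0.4]
opening: 51.1
```

>>> {"api": "jog_arm", "payload": {
  "rows": [
    [[0,0,0],0],
    [[0,0,0],0],
    [[0,0,0],0],
    [[0,0,0],0],
    [[0,0,0],0],
    [[0,0,0],0],
    [[0,0,0],0],
    [[0,0,0],0]
  ]
}}

```text
t: 18.95
ee_pos: [611.8, 260.6, 376.9]
orientation: [[0.063, -0.998, 0.0], [-0.998, -0.063, 0.0], [-0.0, -0.0, -1.0]]
ft_force: [-0.6, 0.2, -0.6]
opening: 51.3
```

```bash
python3 go.py 612.1 260 262 -86.3;python3 - <<'E'
from h import *
v=[611.8,260.5,np.radians(3.65)]
for n,(y,x) in {'side':(180,60),'scene':(160,200)}.items():
    im=camera(n)[:,:,::-1];im=np.ascontiguousarray(cv2.resize(im,None,fx=3,fy=3,interpolation=cv2.INTER_CUBIC))
    for L in [[(8,50,183),(8,-50,183),(-8,-50,183),(-8,50,183)],[(10,10,227),(10,-10,227),(-10,-10,227),(-10,10,227)],[(38,55,90),(38,-55,90),(-38,-55,90),(-38,55,90)]]:
        cv2.polylines(im,[np.int32((proj(n,W(v,L))+.5)*3)],True,(0,255,0),1)
    cv2.imwrite(f'pics/f_{n}.png',im[y*3:y*3+600,x*3:x*3+780])
im=camera('side');im2=camera('scene')
print(get_state()['t'])
E
```

```text
t 18.95 pos [611.8 260.6 376.9] yaw -86.4 z [ 1.e-04  0.e+00 -1.e+00] F [-0.6  0.2 -0.6] M [ 0.05 -0.01 -0.01] open 51.3
shift [  0.6  -0.3 114.9] turn -0.002
19.15
```

View pics/f_side.png

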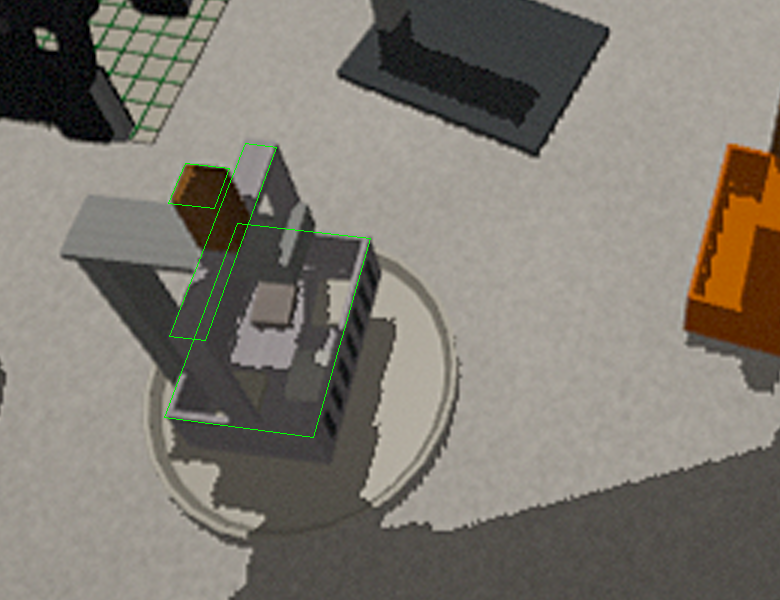

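View pics/f_scene.png

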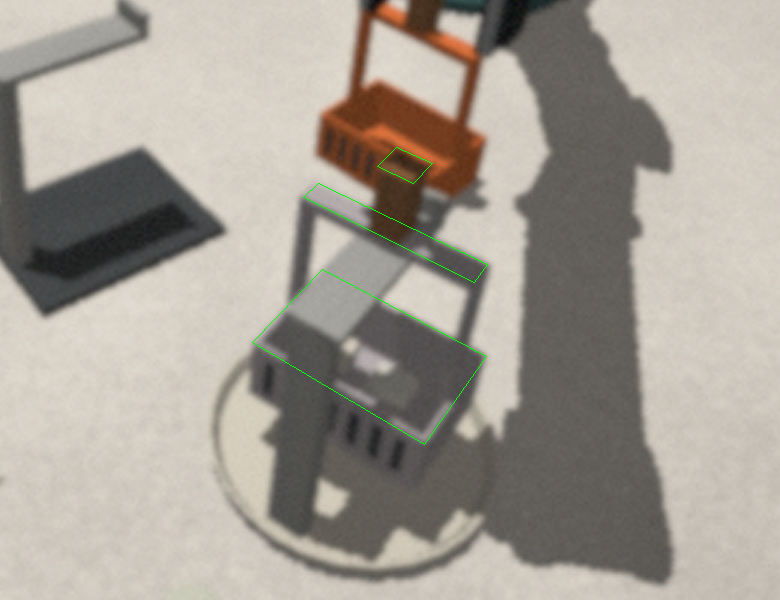

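The level-basket model overlays the real one in both views, so it's level and on the hook. I'll check that it's still, then hand in.

Run:
```python
from h import *
a=camera('side').astype(int);[camera('scene') for _ in range(5)];b=camera('side').astype(int)
d=cv2.GaussianBlur((a-b).astype(np.float32),(5,5),0);s=get_state()
print('basket region diff',np.abs(d[220:340,105:190]).mean(),'ground diff',np.abs(d[290:340,250:330]).mean(),s['t'],s['ft_force'].round(1))
hand_in()
```

```text
basket region diff 0.58130836 ground diff 0.41694337 19.5 [ 0.1  0.  -0.2]
the job is handed in; nothing more can be done
```

I lifted the grey basket off the start hook by its wooden grip and carried it level along a path away from the spare stand. It now hangs by its crossbar on the hook of the white-dish stand, and I handed the job in at 19.5 s.

**Release:** As I lowered the last millimetre, the wrist force changed from −3.5 N to +4.3 N, which showed the basket had landed on the hook. It read about 0 N once I let go. The gripper then rose 115 mm and touches nothing.

**Level:** In both fixed cameras the basket's outline matches a level basket seated on the hook.

**Still:** Two side pictures about 0.3 s apart differ by 0.58 grey levels at the basket and 0.42 on the bare table. I take that as image noise, so it appears to be hanging still.

No check failed or disagreed.

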